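# Reassemble the coffee grinder's ring stack

## Task

Put the cleaned coffee grinder back together: thread the black spacer first, then the steel burr ring onto the grinder's upright steel shaft, lowering each one fully home rather than letting it drop. Then swing the arm with the red knob in over the stack until it meets its stop, over the shaft. Leave everything else where it is; the orange napkin ring is not a grinder part.

Things in the scene. Friction and masses are not known exactly. Their poses are not given: they have to be found in the camera images.
- grinder: fixed low coffee grinder base, green housing 210 x 150 mm, flat aluminium deck 60 mm above the table. Origin: centre of its underside; its +x points from the shaft to the arm's pivot pillar (roughly away from the robot), z up; yaw varies by up to 0.35 rad
- post_base (a point): foot of the grinder's upright shaft, on the deck (60 mm above the table, 30 mm from the housing's centre towards grinder -x); axes as the grinder's. The shaft is fixed, 16 mm in diameter and 52 mm tall, its top 7 mm tapering to 8 mm. The rings stack on the deck about it
- post_top (a point): top of that shaft
- spacer_mid (a point): black plastic spacer: 60 mm outside diameter, 26 mm tall, bore 19.6 mm, about 80 g; loose ring lying flat on the fixed cork mat (4 mm thick), same either way up. This point: its centre, half-way up; z along its bore. Home: underside on the deck
- burr_mid (a point): steel burr ring with dark teeth on its faces: 52 mm outside diameter, 28 mm tall, bore 19.6 mm, about 180 g; loose ring lying flat on the fixed cork mat (4 mm thick), same either way up. This point: its centre, half-way up; z along its bore. Home: on top of the spacer, its top then 2 mm higher than the shaft's
- napkin_ring_mid (a point): orange napkin ring with dark ribs, not a grinder part: 44 mm outside diameter, 22 mm tall, lying flat on the same mat, left as it is; this point: its centre, half-way up
- keeper (a joint): angle of the retaining arm about its upright pivot, rad: 0 = at its stop, pointing in grinder -x straight over the shaft; up to 2.4 = swung out; starts 1.7 to 2.3. Positive is anticlockwise from above, so closing turns it clockwise seen from above. Light friction (about 1 N at the knob), stays where left. The arm is a flat bar 14 mm wide and 7 mm thick, its underside 58 mm above the deck (4 mm over the finished stack)
- keeper_knob (a point): red upright knob at the arm's free end: 16 mm in diameter, 95 mm from the pivot axis, from 58 to 94 mm above the deck (7 mm thick bar joins it at the bottom); this point is on its axis 80 mm above the deck. With the arm at its stop it lies 20 mm beyond the shaft's axis
- keeper_pivot (a point): point on the arm's upright pivot axis, 58 mm above the deck, 75 mm from the shaft's axis towards grinder +x. The pivot pillar below is 18 mm in diameter; its cap is 28 mm wide and ends 68 mm above the deck
- brush: loose cleaning brush lying on the table along x, left as it is; origin at its underside
- mug: loose blue mug, 82 mm wide, 95 mm tall, left as it is; origin: centre of its underside
- bowl: loose terracotta bowl, 110 mm wide, 45 mm tall, left as it is; origin: centre of its underside
- jar: loose amber jar with a steel cap, 80 mm wide, 100 mm tall, left as it is; origin: centre of its underside
- bottle: loose green bottle, 72 mm wide, 230 mm tall, left as it is; origin: centre of its underside
- spoon: loose steel spoon lying flat, left as it is; origin at its underside
- bananas: loose bunch of three yellow bananas, about 230 mm long, 60 mm tall, left as it is; origin at its underside
- scoop: loose small steel coffee scoop, cup 44 mm wide, 26 mm tall, with a flat handle, left as it is; origin: underside of the cup
Things that resemble listed ones, but are neither listed nor needed, are in the scene too. What is shaped like the part that bears burr_mid but green is not meant. Leave any yellow look-alike of the part that bears spacer_mid alone.

How it is judged:
By the outcome, as a careful person would: the job done as asked, in the order asked, and still so for the second after the job is handed in, with the robot touching nothing.
It also fails if it takes over 70 s, if anything falls off the work surface, if the arm or the gripper's body presses on something with over 40 N, if the wrist force passes 120 N, or if a joint passes its speed limit or range.

## Robot

A 6-joint arm with a two-finger parallel gripper is mounted at the origin on the work surface. World frame = base frame: x ahead of the robot, y to its left, z up, the work surface at z = 0. Lengths are in m, angles in rad, forces in N, time in s.
With the tool pointing down it reaches from about 0.3 to 0.875 m from the base axis. Payload 6.4 kg.
Tool frame: the origin (TCP) lies midway between the tips of the shut fingers; the grasp point (between the pads) lies 19 mm behind it; x points along the fingers, y is the direction in which the jaws open and shut, and the axes are right-handed (so a half turn about x gives the same grasp; the last joint's range is limited). The gripper opens to 85 mm and grips with 20 to 120 N. Pads are 22 mm wide; open, the fingers measure 114 mm over their backs; the gripper's body (76 mm by 85 mm) begins 54 mm behind the grasp point. The pads swing forward as they close: fully open they stand 13 mm farther back than shut.
Start: joints at [0.922, 0.181, 1.607, -0, 1.354, -0.206], TCP at [0.246, 0.52, 0.231] pointing down, gripper open.
Joint ranges: [-2.99, 2.99], [-0.89, 2.07], [0.3, 2.58], [-1.14, 4.28], [0, 2.63], [-3.12, 3.12]. Speed limits (rad/s): [2.57, 2.57, 3.01, 3.14, 3.14, 3.14].

## Interface

Orientations are given as [roll, pitch, yaw] about the fixed x, y, z axes, in that order (R = Rz(yaw) Ry(pitch) Rx(roll)).
In Python, from rig import status, vision, r gives the robot as it stands.
- The arm moves only by the tool carry_out, never from a script. Its argument "rows" is a list of rows, each a list of 7 numbers: the shift along the world's x, y, z in m, then the turn, a rotation vector about the world's x, y, z in degrees, then the closure in counts, from 0 (fully open) to 255 (shut). A call has 1 to 10 rows; each row shifts and turns the commanded pose from where the row before left it; what a row does not reach is not made up. A row lasts 1/8 s, in which the tool goes at most 62.5 mm and 10.7 degrees, less where a joint would pass 70% of its speed; a pose out of reach is approached as far as the arm can. A call with a gripper value outside its range is refused whole. The fingers move at their own pace and stop on an object; "force" is the grip in N (left out, the last holds). Time passes only in rows, so rows that do not move let the fingers close. It gives the time, the measured TCP pose, the force and the opening at its end, in the units of the state.
- status.read_state(): the state, without advancing time (a new reading comes with each control period).
- vision.grab_frame(name): name is "scene" or "top" or "wrist"; returns the picture (400x640x3 uint8, blue, green, red); there is no depth.
- vision.get_calibration(name): a dict with "fx", "fy", "cx", "cy" (pixels), "distortion" ([k1, k2, p1, p2, k3] as OpenCV has them; the pictures are not rectified), "rvec" (rotation vector, rad) and "tvec" (3), from world to camera coordinates, as OpenCV has them. Camera axes: x right, y down, z forward; pixel columns grow to the right and rows downward; lengths in m; the calibration is good to about 2 mm. A picture is of the moment at which its call begins: read the wrist's pose just before it. get_calibration takes no time and is no camera call; for the wrist camera it gives the pose at the moment of the call.
- r.close_job(): hands the job in, once; it reports no verdict.
The state is a dict: "clock": time; "joint_positions": joint angles; "joint_vel": joint speeds; "joint_efforts": joint torques, N m; "position": TCP position; "tool_rot": TCP orientation; "contact_force": force on the tool from outside, world axes, zero at the start; "wrist_torque": the same for the moment, N m; "grip_width": finger opening in m.
Only numpy, scipy, OpenCV 4.12 (cv2) and the standard library are available. Lean on these libraries where they do the work, as an engineer would, in place of code of your own. Each camera call takes 0.05 s, during which the arm holds its last target.

## Working session

There is one attempt and no reset: what is moved stays moved. The work goes in short steps, Python scripts to look and compute and a tool call to move; the robot and the scene stay as the last step left them, time stands still between calls to the robot, and variables do not carry over. Pictures are saved under pics/ and viewed, and the job is handed in when it is done.

Besides the shell and the picture viewer there is one more tool, called after "Emit:" by a JSON object that holds its "method" and its "body". carry_out: Moves the arm, as the interface text tells. Its arguments: {"type":"object","properties":{"rows":{"type":"array"},"force":{"type":"number"}},"required":["rows"]}

```bash
mkdir -p pics; ls
python3 - <<'E'
from rig import status, vision, r
import cv2
print(status.read_state())
for n in("scene","top"):
    cv2.imwrite(f"pics/{n}0.png",vision.grab_frame(n)); print(vision.get_calibration(n))
E
```

```text
pics
{'clock': 0.0, 'joint_positions': array([ 9.21707675e-01,  1.81529228e-01,  1.60801701e+00, -1.20416380e-06,
        1.35380609e+00, -2.06294154e-01]), 'joint_vel': array([-8.06280223e-05, -5.01860457e-04, -1.32153398e-03,  1.01466019e-05,
        6.26597713e-04,  3.47928642e-05]), 'joint_efforts': array([-1.20193916e-03, -4.44860172e+01, -3.51343489e+01, -2.63512329e-04,
        8.93807912e-03, -1.47293053e-05]), 'position': array([0.24600483, 0.51910027, 0.23038645]), 'tool_rot': array([-1.77642248,  1.56903665, -2.21921671]), 'contact_force': array([-0.25279573, -0.34613546,  0.42983883]), 'wrist_torque': array([ 0.01328726, -0.04204119, -0.02026749]), 'grip_width': 0.08510824220405681}
{'fx': 490.4582265428227, 'fy': 490.4582265428227, 'cx': 317.42848161119525, 'cy': 200.8294734574218, 'distortion': array([-0.12809621,  0.        ,  0.        ,  0.        ,  0.        ]), 'rvec': array([ 2.19809066,  0.59184532, -0.30078969]), 'tvec': array([-0.47575439, -0.10786729,  1.71676993])}
{'fx': 367.6905517673923, 'fy': 367.6905517673923, 'cx': 322.21340056253706, 'cy': 193.79810333689886, 'distortion': array([-0.0033122,  0.       ,  0.       ,  0.       ,  0.       ]), 'rvec': array([ 2.14159208, -2.17281524,  0.18523894]), 'tvec': array([-0.02773932,  0.57416661,  1.13908894])}
```

View pics/scene0.png

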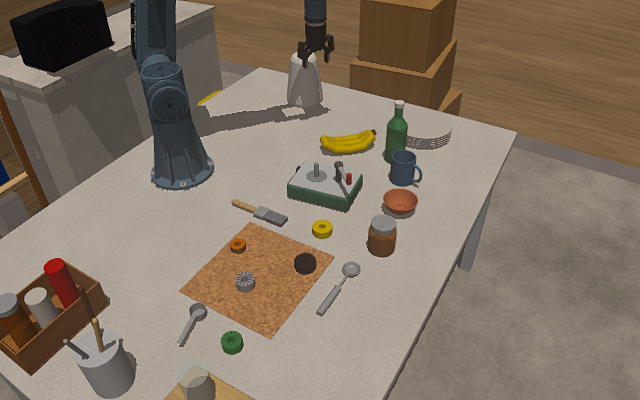

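View pics/top0.png

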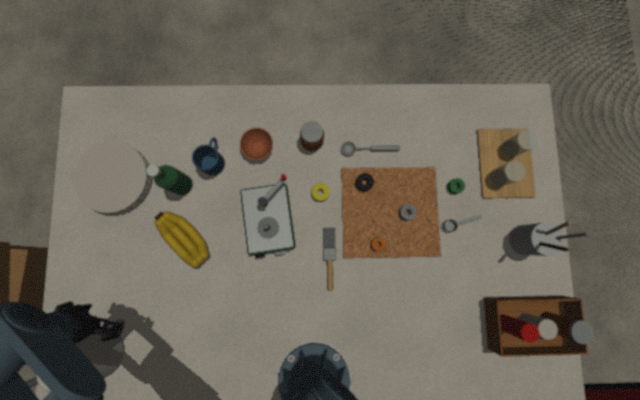

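The top view shows the black spacer at about (364,182), the steel burr at (408,212) and the orange napkin ring at (377,243), all on the mat. The look-alikes are the yellow ring at (320,192) and the green one at (456,186), both off the mat. The grinder is near (267,220). I'll enlarge these areas.

Run:
```python
import cv2
a=cv2.imread("pics/top0.png")
cv2.imwrite("pics/topA.png",cv2.resize(a[160:260,230:310],None,fx=6,fy=6,interpolation=cv2.INTER_CUBIC)[:600])
cv2.imwrite("pics/topB.png",cv2.resize(a[160:260,340:470],None,fx=6,fy=6,interpolation=cv2.INTER_CUBIC))
b=cv2.imread("pics/scene0.png")
cv2.imwrite("pics/scA.png",cv2.resize(b[145:220,280:380],None,fx=8,fy=8,interpolation=cv2.INTER_CUBIC))
```

```text
(no output)
```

View pics/topA.png

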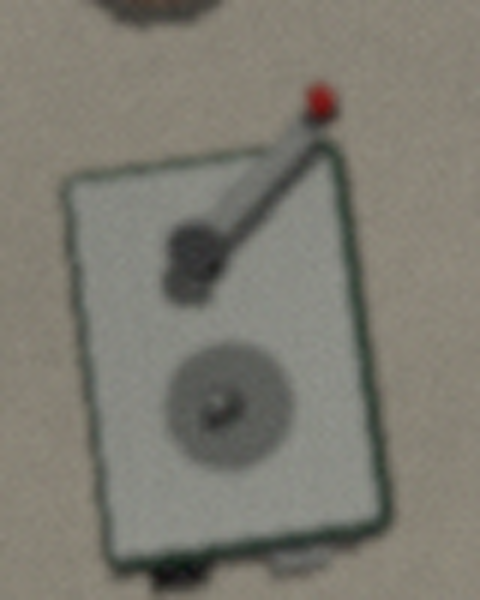

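View pics/topB.png

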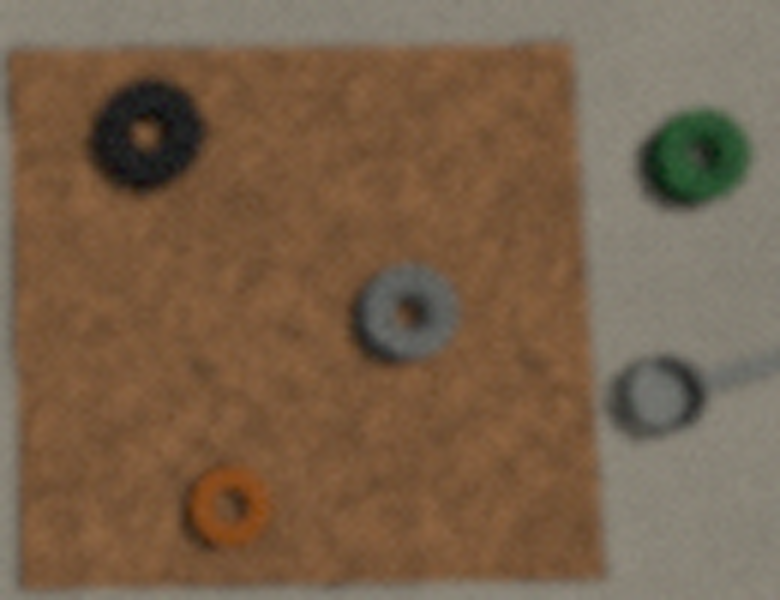

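View pics/scA.png

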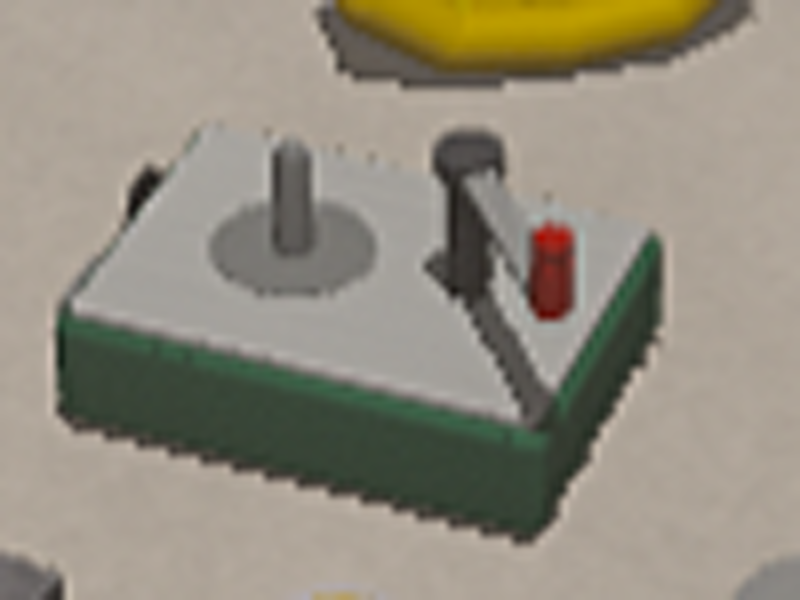

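```bash
cat > h.py <<'E'
import numpy as np, cv2
from rig import status, vision, r
def ray(c,uv):
    K=np.array([[c['fx'],0,c['cx']],[0,c['fy'],c['cy']],[0,0,1.]])
    p=cv2.undistortPoints(np.array([[uv]],float),K,np.array(c['distortion']))[0,0]
    R=cv2.Rodrigues(np.array(c['rvec']))[0]; t=np.array(c['tvec'])
    return -R.T@t, R.T@np.array([p[0],p[1],1.])
def onz(c,uv,z):
    o,d=ray(c,uv); return o+d*(z-o[2])/d[2]
def proj(c,P):
    K=np.array([[c['fx'],0,c['cx']],[0,c['fy'],c['cy']],[0,0,1.]])
    return cv2.projectPoints(np.array([P],float),np.array(c['rvec']),np.array(c['tvec']),K,np.array(c['distortion']))[0][0,0]
def crop(xy,off,s): return ((xy[0]+.5)/s-.5+off[0],(xy[1]+.5)/s-.5+off[1])
E
python3 - <<'E'
from h import *
np.set_printoptions(precision=4,suppress=True)
t=vision.get_calibration("top");s=vision.get_calibration("scene")
A=lambda x,y,z:onz(t,crop((x,y),(230,160),6),z)
B=lambda x,y,z:onz(t,crop((x,y),(340,160),6),z)
S=lambda x,y,z:onz(s,crop((x,y),(280,145),8),z)
print("spacer",B(147,135,.03),"bore",B(148,132,.03)); print("burr",B(410,311,.032)); print("nap",B(229,503,.026)); print("green",B(705,155,.028))
C=[A(65,182,.06),A(337,140,.06),A(390,525,.06),A(112,565,.06)]
for c in C: print("corner",c)
print("centre",np.mean(C,0))
for a,b in((3,0),(2,1)): d=C[a]-C[b]; d=C[b]-C[a]; print(np.linalg.norm(d),np.arctan2(d[1],d[0]))
for a,b in((0,1),(3,2)): d=C[a]-C[b]; print(np.linalg.norm(d),np.arctan2(-d[0],d[1]))
print("disc",A(230,405,.06),"posttop",A(220,402,.112),"pivot",A(196,245,.128),"knob",A(321,100,.154))
print("scene: disc",S(293,247,.06),"posttop",S(292,143,.112),"cap",S(469,147,.128),"knobtop",S(551,230,.154))
for p in[(305,263),(245,282)]: print(onz(s,p,.03))
E
```

```text
spacer [ 0.6125 -0.174   0.03  ] bore [ 0.6142 -0.1746  0.03  ]
burr [ 0.5141 -0.313   0.032 ]
nap [ 0.413 -0.212  0.026]
green [ 0.5981 -0.4814  0.028 ]
corner [0.5868 0.2222 0.06  ]
corner [0.6075 0.0795 0.06  ]
corner [0.4056 0.0526 0.06  ]
corner [0.3876 0.195  0.06  ]
centre [0.4969 0.1373 0.06  ]
0.20098803840090795 0.1354209069658115
0.20361658767292912 0.13243142107199105
0.14416442372640137 0.1440810665710263
0.14355693476895015 0.12581364337592552
disc [0.4686 0.1351 0.06  ] posttop [0.4671 0.1338 0.112 ] pivot [0.5436 0.144  0.128 ] knob [0.6105 0.0803 0.154 ]
scene: disc [0.4697 0.1344 0.06  ] posttop [0.4709 0.1334 0.112 ] cap [0.5438 0.145  0.128 ] knobtop [0.6126 0.0808 0.154 ]
[ 0.625  -0.1878  0.03  ]
[ 0.5247 -0.324   0.03  ]
```

```bash
cat >> h.py <<'E'
from scipy.spatial.transform import Rotation as Ro
np.set_printoptions(precision=4,suppress=True)
def st():
    s=status.read_state(); R=Ro.from_euler('xyz',s['tool_rot']).as_matrix()
    print("t",s['clock'],"pos",s['position'],"toolx",R[:,0],"tooly ang",np.degrees(np.arctan2(R[1,1],R[0,1])),"F",s['contact_force'],"w",s['grip_width'],"q",s['joint_positions'])
    return s,R
E
python3 -c "
from h import *
st()
w=vision.get_calibration('wrist');print(w); o,d=ray(w,(w['cx'],w['cy']));print(o,d)"
```

```text
t 0.1 pos [0.246  0.5191 0.2305] toolx [-0.001  -0.0013 -1.    ] tooly ang 64.63174945336611 F [-0.1602  0.4156 -0.5517] w 0.08559711170680542 q [ 0.9217  0.1815  1.6079 -0.      1.3538 -0.2063]
{'fx': 292.4617398455324, 'fy': 292.4617398455324, 'cx': 321.327229739542, 'cy': 196.90839969582225, 'distortion': array([-0.0127,  0.    ,  0.    ,  0.    ,  0.    ]), 'rvec': array([-2.4093, -1.5244, -0.2496]), 'tvec': array([-0.5735, -0.0431,  0.3815])}
[0.1717 0.5546 0.3732] [ 0.291  -0.1412 -0.9463]
```

Emit:
{"method": "carry_out", "body": {"rows": [[0.028, -0.048, 0.005, 0, 0, 4.1, 0], [0.028, -0.048, 0.005, 0, 0, 4.1, 0], [0.028, -0.048, 0.005, 0, 0, 4.1, 0], [0.028, -0.048, 0.005, 0, 0, 4.1, 0], [0.028, -0.048, 0.005, 0, 0, 4.1, 0], [0.028, -0.048, 0.005, 0, 0, 4.1, 0], [0.028, -0.048, 0.005, 0, 0, 4.1, 0], [0.026, -0.048, 0.005, 0, 0, 4.1, 0], [0, 0, 0, 0, 0, 0, 0], [0, 0, 0, 0, 0, 0, 0]], "force": 40}}

```text
clock: 1.35
position: [0.4679, 0.1357, 0.2708]
tool_rot: [2.719, 1.569, 2.848]
contact_force: [-0.5, -0.6, 0.8]
grip_width: 0.0853
```

Run:
```python
from h import *
st(); np.save('w1.npy',vision.get_calibration('wrist'),allow_pickle=True)
cv2.imwrite("pics/w1.png",vision.grab_frame("wrist"))
```

```text
t 1.35 pos [0.4679 0.1357 0.2708] toolx [-0.0013  0.0004 -1.    ] tooly ang 97.34812601297679 F [-0.4932 -0.5647  0.8095] w 0.0852559213544721 q [ 0.0377 -0.0523  1.7729  0.0005  1.4223 -1.6614]
```

View pics/w1.png

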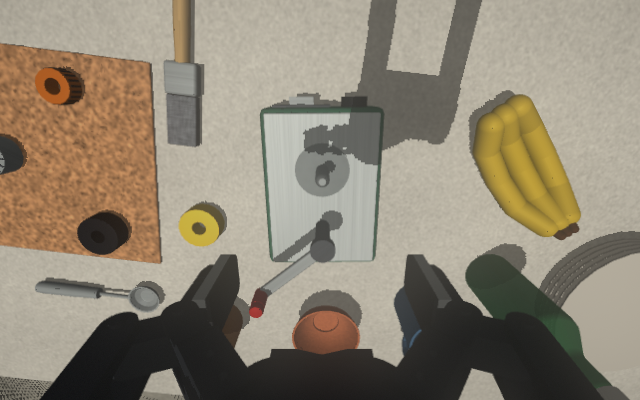

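The wrist view shows the shaft near (322,178), the pivot cap near (322,247), the knob near (256,310) and the spacer at (103,233). I'll enlarge the shaft and the spacer.

Run:
```python
import cv2
a=cv2.imread("pics/w1.png")
p=cv2.resize(a[95:270,255:390],None,fx=4,fy=4,interpolation=cv2.INTER_CUBIC)[:600]
cv2.imwrite("pics/w1a.png",cv2.resize(a[95:195,255:390],None,fx=6,fy=6,interpolation=cv2.INTER_CUBIC))
cv2.imwrite("pics/w1b.png",cv2.resize(a[200:270,65:145],None,fx=8,fy=8,interpolation=cv2.INTER_CUBIC))
```

```text
(no output)
```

View pics/w1a.png

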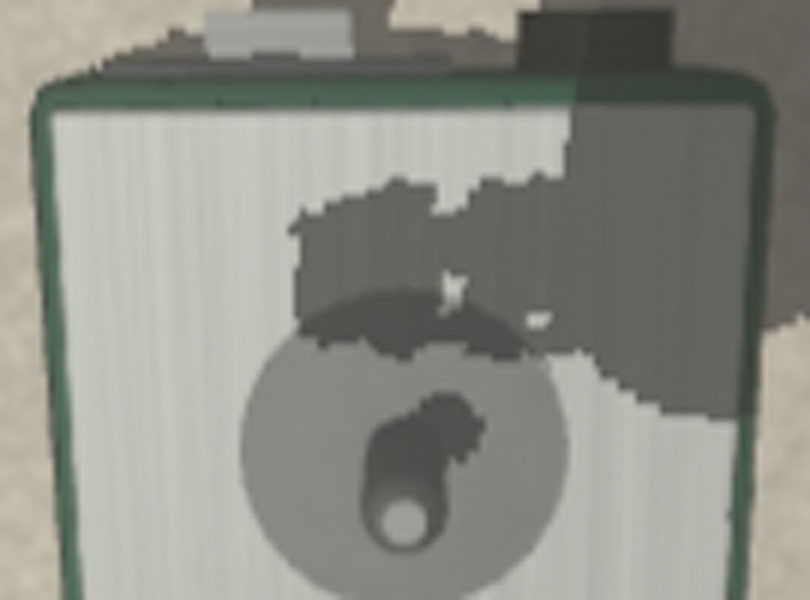

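View pics/w1b.png

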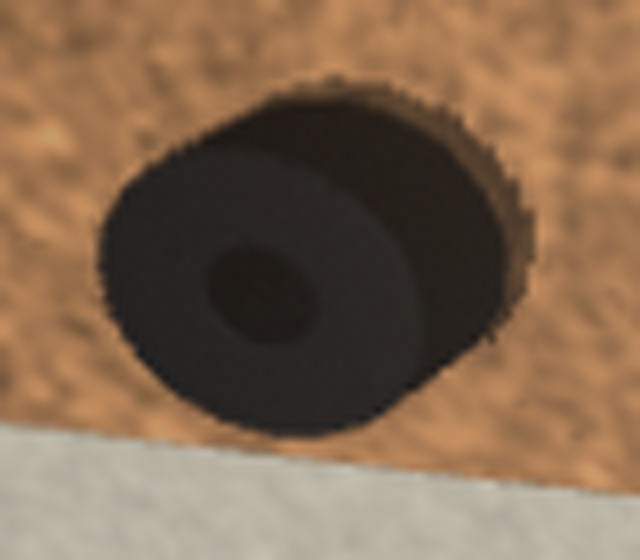

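Run:
```python
from h import *
w=np.load('w1.npy',allow_pickle=True).item()
print("posttop",onz(w,crop((404,523),(255,95),6),.112)); print("disc",onz(w,crop((405,447),(255,95),6),.06))
print("spacer",onz(w,crop((263,296),(65,200),8),.03))
print("nap",onz(w,(53,86),.026)); print("knob top",onz(w,(256,312),.154)); print("cap",onz(w,(322,251),.128))
```

```text
posttop [0.4709 0.1358 0.112 ]
disc [0.4693 0.1358 0.06  ]
spacer [ 0.6184 -0.1768  0.03  ]
nap [ 0.4142 -0.2118  0.026 ]
knob top [0.6138 0.082  0.154 ]
cap [0.5448 0.1454 0.128 ]
```

Emit:
{"method": "carry_out", "body": {"rows": [[0.0245, -0.052, 0, 0, 0, 0, 0], [0.0245, -0.052, 0, 0, 0, 0, 0], [0.0245, -0.052, -0.01, 0, 0, 0, 0], [0.0245, -0.052, -0.02, 0, 0, 0, 0], [0.0245, -0.052, -0.03, 0, 0, 0, 0], [0.0245, -0.051, -0.03, 0, 0, 0, 0], [0, 0, 0, 0, 0, 0, 0], [0, 0, 0, 0, 0, 0, 0]]}}

```text
clock: 2.4
position: [0.6139, -0.1705, 0.1827]
tool_rot: [2.198, 1.569, 2.329]
contact_force: [-0.1, 0.0, 0.8]
grip_width: 0.0854
```

Run:
```python
from h import *
st(); np.save('w2.npy',vision.get_calibration('wrist'),allow_pickle=True)
a=vision.grab_frame("wrist");cv2.imwrite("pics/w2.png",a)
```

```text
t 2.4 pos [ 0.6139 -0.1705  0.1827] toolx [-0.001  0.001 -1.   ] tooly ang 97.50904272457977 F [-0.0922  0.0071  0.7512] w 0.08543606145940852 q [-0.4572  0.3603  1.4852  0.0005  1.2974 -2.1592]
```

View pics/w2.png

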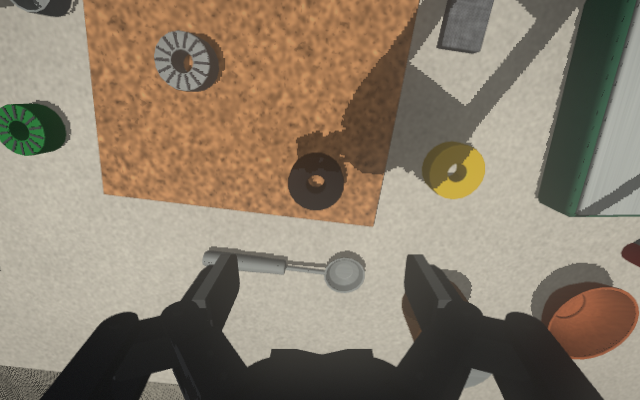

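The black spacer is centred at (316,181) on the mat with its bore at about (317,181). The yellow look-alike at (454,170) is off the mat, and the burr, steel with dark teeth, is at (183,61). I'll enlarge them.

Run:
```python
from h import *
a=cv2.imread("pics/w2.png")
cv2.imwrite("pics/w2a.png",np.hstack([cv2.resize(a[145:217,280:352],None,fx=5.5,fy=5.5,interpolation=cv2.INTER_CUBIC),cv2.resize(a[25:97,150:222],None,fx=5.5,fy=5.5,interpolation=cv2.INTER_CUBIC)]))
```

```text
(no output)
```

View pics/w2a.png

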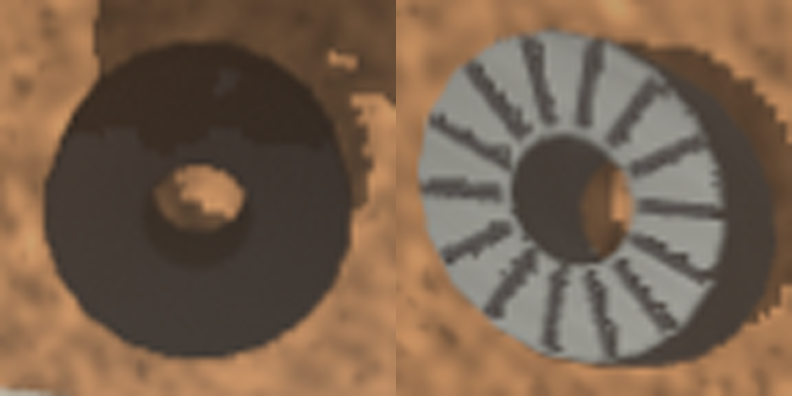

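Run:
```python
from h import *
w=np.load('w2.npy',allow_pickle=True).item()
print("spacer",onz(w,crop((199,216),(280,145),5.5),.03)); print("burr",onz(w,crop((177,199),(150,25),5.5),.032))
```

```text
spacer [ 0.6183 -0.1767  0.03  ]
burr [ 0.5168 -0.3136  0.032 ]
```

Emit:
{"method": "carry_out", "body": {"rows": [[0.0045, -0.006, -0.03, 0, 0, 0, 0], [0, 0, -0.045, 0, 0, 0, 0], [0, 0, -0.045, 0, 0, 0, 0], [0, 0, -0.03, 0, 0, 0, 0], [0, 0, -0.018, 0, 0, 0, 0], [0, 0, -0.01, 0, 0, 0, 0], [0, 0, 0, 0, 0, 0, 0]]}}

```text
clock: 3.32
position: [0.6188, -0.178, 0.0057]
tool_rot: [-0.598, 1.57, -0.468]
contact_force: [-0.7, -0.6, 0.2]
grip_width: 0.0855
```

Run:
```python
from h import *
st(); np.save('w3.npy',vision.get_calibration('wrist'),allow_pickle=True)
a=vision.grab_frame("wrist");cv2.imwrite("pics/w3.png",a)
```

```text
t 3.325 pos [ 0.6188 -0.178   0.0057] toolx [ 0.0007 -0.0003 -1.    ] tooly ang 97.46645002764126 F [-0.7424 -0.5844  0.1634] w 0.0855021338060869 q [-0.4641  0.5985  1.5454 -0.      0.9969 -2.1652]
```

View pics/w3.png

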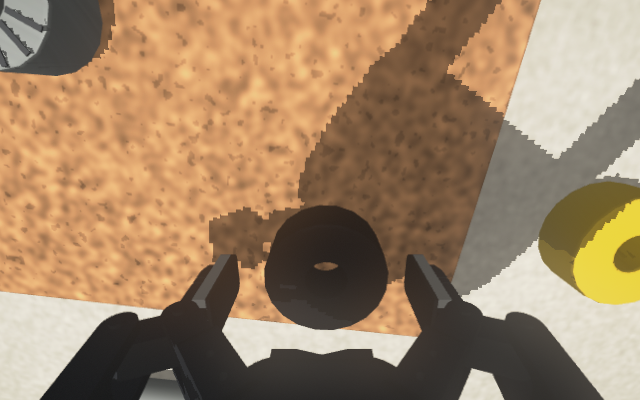

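The spacer sits between the open jaws, with its bore at (326,267). I'm closing on it.

Emit:
{"method": "carry_out", "body": {"rows": [[0, 0, 0, 0, 0, 0, 60], [0, 0, 0, 0, 0, 0, 80], [0, 0, 0, 0, 0, 0, 110], [0, 0, 0, 0, 0, 0, 140], [0, 0, 0, 0, 0, 0, 140], [0, 0, 0, 0, 0, 0, 140]], "force": 40}}

```text
clock: 4.12
position: [0.6193, -0.1787, 0.0069]
tool_rot: [-0.505, 1.569, -0.376]
contact_force: [-1.7, 1.0, 6.5]
grip_width: 0.0591
```

Run:
```python
from h import *
s,R=st(); w=vision.get_calibration('wrist'); np.save('w4.npy',w,allow_pickle=True)
a=vision.grab_frame("wrist");cv2.imwrite("pics/w4.png",cv2.resize(a[190:350,200:450],None,fx=3.2,fy=3.2,interpolation=cv2.INTER_CUBIC))
p=s['position'];print([proj(w,[p[0],p[1],z]) for z in(.0057,.03)])
```

```text
t 4.125 pos [ 0.6193 -0.1787  0.0069] toolx [ 0.0018 -0.0007 -1.    ] tooly ang 97.41869903731572 F [-1.7165  0.9582  6.4849] w 0.05909622284143845 q [-0.4648  0.5971  1.5447  0.0002  0.9978 -2.1652]
[array([322.7899, 253.8428]), array([322.9095, 279.6334])]
```

View pics/w4.png

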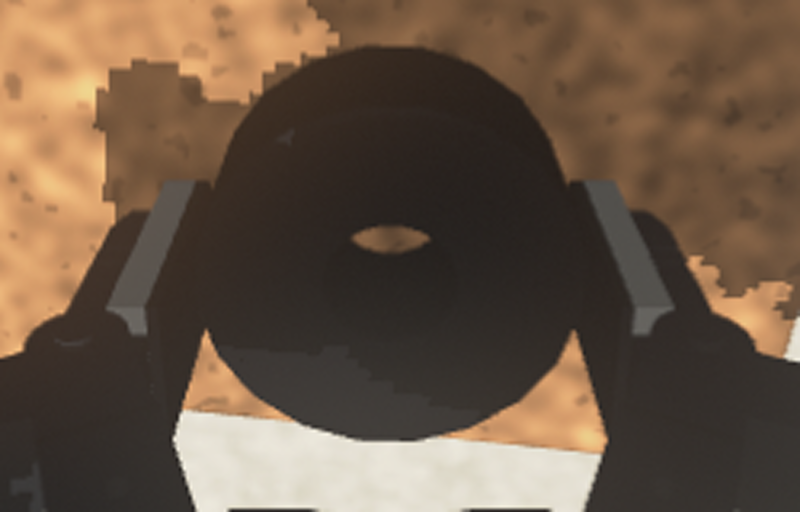

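Emit:
{"method": "carry_out", "body": {"rows": [[0, 0, 0.015, 0, 0, 0, 140], [0, 0, 0.04, 0, 0, 0, 140], [0, 0, 0.05, 0, 0, 0, 140], [0, 0, 0.05, 0, 0, 0, 140], [-0.024, 0.052, 0.03, 0, 0, 0, 140], [-0.025, 0.053, 0, 0, 0, 0, 140], [-0.025, 0.053, 0, 0, 0, 0, 140], [-0.025, 0.053, 0, 0, 0, 0, 140], [-0.025, 0.053, 0, 0, 0, 0, 140], [-0.024, 0.051, 0, 0, 0, 0, 140]]}}

```text
clock: 5.42
position: [0.4704, 0.1364, 0.1903]
tool_rot: [-0.032, 1.569, 0.097]
contact_force: [1.4, -0.2, -0.1]
grip_width: 0.0588
```

Emit:
{"method": "carry_out", "body": {"rows": [[0, 0, 0, 0, 0, 0, 140], [0, 0, 0, 0, 0, 0, 140]]}}

```text
clock: 5.68
position: [0.4717, 0.1348, 0.19]
tool_rot: [-0.35, 1.569, -0.219]
contact_force: [-0.3, 0.5, -1.0]
grip_width: 0.0591
```

Run:
```python
from h import *
s,R=st(); w=vision.get_calibration('wrist'); np.save('w5.npy',w,allow_pickle=True)
a=vision.grab_frame("wrist");cv2.imwrite("pics/w5.png",a)
p=s['position'];print([proj(w,[p[0],p[1],z]) for z in(p[2],p[2]+.023)])
```

```text
t 5.675 pos [0.4717 0.1348 0.19  ] toolx [ 0.0018 -0.0004 -1.    ] tooly ang 97.47822901721851 F [-0.3152  0.4518 -1.0192] w 0.05914464655228401 q [ 0.0361  0.0317  1.8579 -0.0005  1.2501 -1.6651]
[array([322.7998, 254.9239]), array([322.9265, 279.4812])]
```

View pics/w5.png

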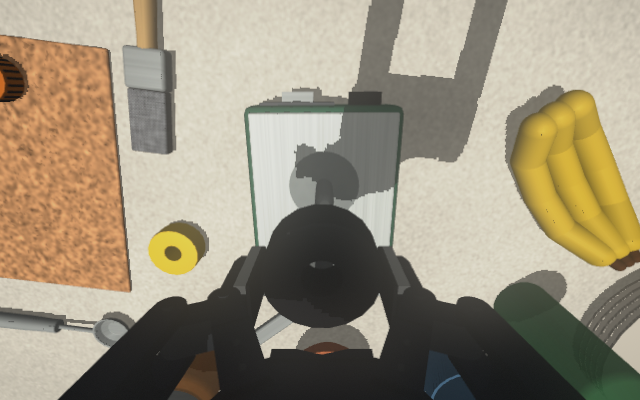

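Emit:
{"method": "carry_out", "body": {"rows": [[-0.0003, 0.0008, -0.03, 0, 0, 0, 140], [0, 0, -0.03, 0, 0, 0, 140], [0, 0, -0.011, 0, 0, 0, 140], [0, 0, -0.006, 0, 0, 0, 140], [0, 0, -0.005, 0, 0, 0, 140], [0, 0, 0, 0, 0, 0, 140]]}}

```text
clock: 6.48
position: [0.4713, 0.1356, 0.1075]
tool_rot: [-0.088, 1.57, 0.041]
contact_force: [0.7, 0.1, -0.9]
grip_width: 0.059
```

Run:
```python
from h import *
s,R=st(); w=vision.get_calibration('wrist')
a=vision.grab_frame("wrist");b=vision.grab_frame("scene")
cv2.imwrite("pics/w6.png",np.hstack([cv2.resize(a[200:320,260:390],(433,400),interpolation=cv2.INTER_CUBIC),cv2.resize(b[135:215,285:358],(365,400),interpolation=cv2.INTER_CUBIC)]))
```

```text
t 6.475 pos [0.4713 0.1356 0.1075] toolx [ 0.0006  0.     -1.    ] tooly ang 97.42089242239727 F [ 0.6904  0.1014 -0.8918] w 0.059032957154147726 q [ 0.0377  0.1474  1.9204  0.      1.0731 -1.6626]
```

View pics/w6.png

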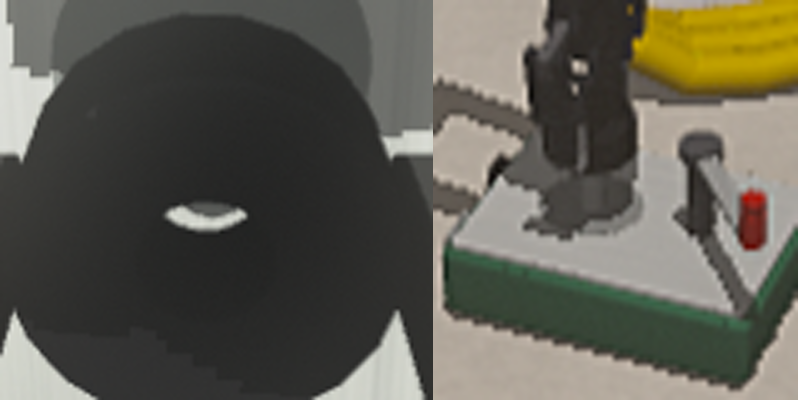

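There's no contact force with the taper 7 mm inside the bore. I'll go on down slowly.

Emit:
{"method": "carry_out", "body": {"rows": [[0, 0, -0.005, 0, 0, 0, 140], [0, 0, -0.005, 0, 0, 0, 140], [0, 0, -0.005, 0, 0, 0, 140], [0, 0, 0, 0, 0, 0, 140]]}}

```text
clock: 7.08
position: [0.4704, 0.1357, 0.0914]
tool_rot: [3.064, 1.57, -3.09]
contact_force: [-0.8, 0.7, -0.2]
grip_width: 0.059
```

Emit:
{"method": "carry_out", "body": {"rows": [[0, 0, -0.006, 0, 0, 0, 140], [0, 0, -0.006, 0, 0, 0, 140], [0, 0, -0.006, 0, 0, 0, 140], [0, 0, -0.004, 0, 0, 0, 140], [0, 0, -0.002, 0, 0, 0, 140], [0, 0, 0, 0, 0, 0, 140]]}}

```text
clock: 7.82
position: [0.4708, 0.1357, 0.068]
tool_rot: [-3.131, 1.571, -3.001]
contact_force: [0.0, 0.0, 0.7]
grip_width: 0.0589
```

Emit:
{"method": "carry_out", "body": {"rows": [[0, 0, -0.002, 0, 0, 0, 140], [0, 0, -0.001, 0, 0, 0, 140], [0, 0, 0, 0, 0, 0, 140]]}}

```text
clock: 8.2
position: [0.4708, 0.1357, 0.0651]
tool_rot: [2.913, 1.571, 3.043]
contact_force: [0.4, -0.1, -0.9]
grip_width: 0.059
```

Emit:
{"method": "carry_out", "body": {"rows": [[0, 0, -0.001, 0, 0, 0, 140], [0, 0, -0.001, 0, 0, 0, 140], [0, 0, 0, 0, 0, 0, 140]]}}

```text
clock: 8.57
position: [0.4709, 0.1357, 0.063]
tool_rot: [-3.031, 1.571, -2.901]
contact_force: [-0.3, -0.3, -0.9]
grip_width: 0.0585
```

Emit:
{"method": "carry_out", "body": {"rows": [[0, 0, -0.001, 0, 0, 0, 140], [0, 0, -0.001, 0, 0, 0, 140], [0, 0, 0, 0, 0, 0, 140]]}}

```text
clock: 8.95
position: [0.4709, 0.1358, 0.0628]
tool_rot: [-2.644, 1.57, -2.514]
contact_force: [-8.6, -1.6, 17.8]
grip_width: 0.0587
```

Contact of 18 N at z = 0.0628, which is the expected home height. I'll release and back off.

Emit:
{"method": "carry_out", "body": {"rows": [[0, 0, 0.001, 0, 0, 0, 140], [0, 0, 0, 0, 0, 0, 60], [0, 0, 0, 0, 0, 0, 20], [0, 0, 0, 0, 0, 0, 0], [0, 0, 0, 0, 0, 0, 0], [0, 0, 0.02, 0, 0, 0, 0], [0, 0, 0.05, 0, 0, 0, 0], [0, 0, 0.06, 0, 0, 0, 0], [0, 0, 0, 0, 0, 0, 0]]}}

```text
clock: 10.07
position: [0.4745, 0.136, 0.1975]
tool_rot: [-0.088, 1.56, 0.042]
contact_force: [-0.1, 0.2, -0.5]
grip_width: 0.0857
```

Run:
```python
from h import *
s,R=st(); w=vision.get_calibration('wrist');np.save('w7.npy',w,allow_pickle=True)
a=vision.grab_frame("wrist");b=vision.grab_frame("scene")
cv2.imwrite("pics/w7.png",np.hstack([cv2.resize(a[150:320,240:410],(400,400),interpolation=cv2.INTER_CUBIC),cv2.resize(b[135:215,285:365],(400,400),interpolation=cv2.INTER_CUBIC)]))
```

```text
t 10.075 pos [0.4745 0.136  0.1975] toolx [ 0.0106  0.0004 -0.9999] tooly ang 97.44076198551942 F [-0.1121  0.1667 -0.5453] w 0.08570991510352202 q [ 0.0381  0.0237  1.8501  0.      1.2571 -1.6626]
```

View pics/w7.png

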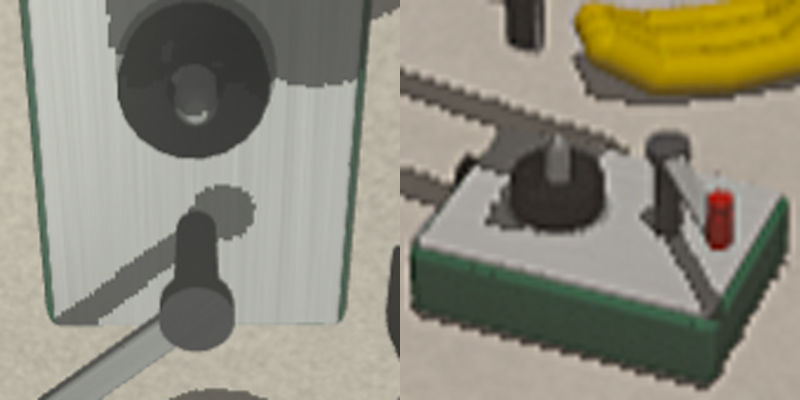

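The spacer lies flat on the deck around the shaft. Next is the burr.

Emit:
{"method": "carry_out", "body": {"rows": [[0.0056, -0.056, 0, 0, 0, 0, 0], [0.0056, -0.056, 0, 0, 0, 0, 0], [0.0056, -0.056, 0, 0, 0, 0, 0], [0.0056, -0.056, 0, 0, 0, 0, 0], [0.0056, -0.056, 0, 0, 0, 0, 0], [0.0056, -0.056, 0, 0, 0, 0, 0], [0.0056, -0.056, 0, 0, 0, 0, 0], [0.0056, -0.056, 0, 0, 0, 0, 0], [0, 0, 0, 0, 0, 0, 0], [0, 0, 0, 0, 0, 0, 0]]}}

```text
clock: 11.42
position: [0.5147, -0.3111, 0.1898]
tool_rot: [2.174, 1.567, 2.303]
contact_force: [0.0, 0.4, 0.6]
grip_width: 0.0857
```

Run:
```python
from h import *
s,R=st(); w=vision.get_calibration('wrist');np.save('w8.npy',w,allow_pickle=True)
a=vision.grab_frame("wrist");cv2.imwrite("pics/w8f.png",a)
p=s['position'];q=proj(w,[p[0],p[1],.032]);print(q)
x0,y0=int(q[0])-40,int(q[1])-40;print(x0,y0)
cv2.imwrite("pics/w8.png",cv2.resize(a[y0:y0+80,x0:x0+80],None,fx=7,fy=7,interpolation=cv2.INTER_CUBIC))
```

```text
t 11.425 pos [ 0.5147 -0.3111  0.1898] toolx [-0.0029  0.0032 -1.    ] tooly ang 97.39395993079043 F [0.0446 0.4407 0.6316] w 0.0856516436764646 q [-0.7411  0.2797  1.5743  0.0004  1.2919 -2.4411]
[321.788  179.5255]
281 139
```

View pics/w8.png

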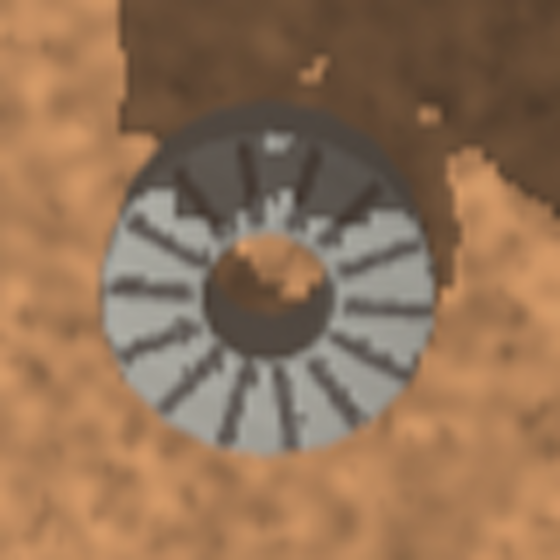

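View pics/w8f.png

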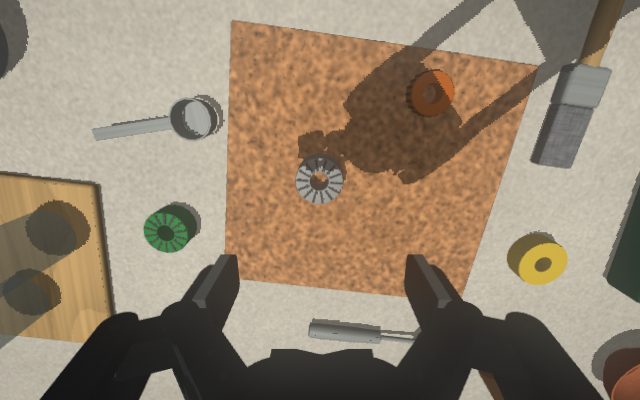

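The burr, steel with dark teeth and on the mat, is at (319,181) and fits the description. The green look-alike is at (166,232), off the mat, and the orange napkin ring is at (432,93).

Run:
```python
from h import *
w=np.load('w8.npy',allow_pickle=True).item()
print("burr",onz(w,crop((269,296),(281,139),7),.032)); st()
```

```text
burr [ 0.5165 -0.3139  0.032 ]
t 11.475 pos [ 0.515  -0.3106  0.1904] toolx [-0.0022  0.0026 -1.    ] tooly ang 97.45522533899418 F [-0.3584  0.2769  0.0802] w 0.08517480540702854 q [-0.7401  0.2785  1.5745  0.0004  1.2919 -2.4411]
```

Emit:
{"method": "carry_out", "body": {"rows": [[0.001, -0.003, -0.03, 0, 0, 0, 0], [0, 0, -0.045, 0, 0, 0, 0], [0, 0, -0.045, 0, 0, 0, 0], [0, 0, -0.035, 0, 0, 0, 0], [0, 0, -0.018, 0, 0, 0, 0], [0, 0, -0.008, 0, 0, 0, 0], [0, 0, 0, 0, 0, 0, 0], [0, 0, 0, 0, 0, 0, 0]]}}

```text
clock: 12.48
position: [0.5176, -0.316, 0.0126]
tool_rot: [-0.871, 1.568, -0.742]
contact_force: [-0.4, -0.4, 0.3]
grip_width: 0.0852
```

Run:
```python
from h import *
s,R=st(); w=vision.get_calibration('wrist')
a=vision.grab_frame("wrist");p=s['position'];print([proj(w,[p[0],p[1],z]) for z in(.0057,.032)])
cv2.imwrite("pics/w9.png",cv2.resize(a[190:350,200:450],None,fx=3.2,fy=3.2,interpolation=cv2.INTER_CUBIC))
```

```text
t 12.475 pos [ 0.5176 -0.316   0.0126] toolx [ 0.0019 -0.0018 -1.    ] tooly ang 97.43797197654524 F [-0.437  -0.422   0.2633] w 0.0852213450923003 q [-0.7435  0.5217  1.6509  0.      0.9663 -2.4442]
[array([322.8025, 248.7404]), array([322.8738, 275.0838])]
```

View pics/w9.png

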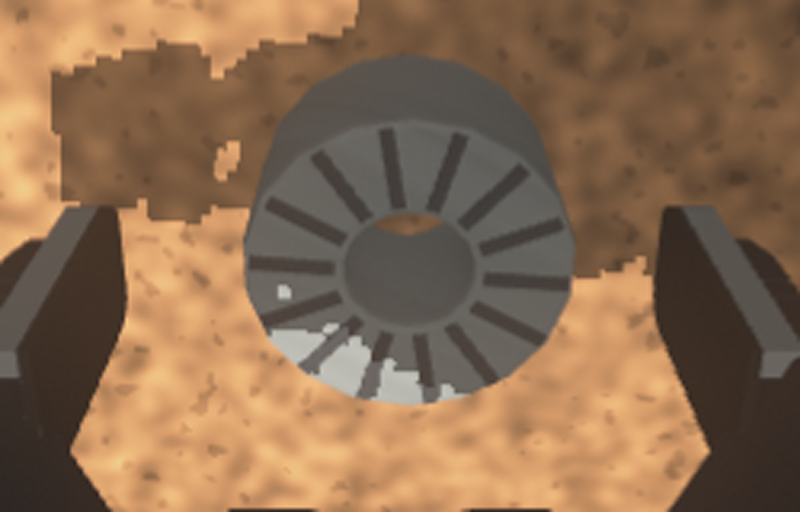

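Emit:
{"method": "carry_out", "body": {"rows": [[-0.0006, 0.0024, -0.003, 0, 0, 0, 0], [0, 0, 0, 0, 0, 0, 0], [0, 0, 0, 0, 0, 0, 60], [0, 0, 0, 0, 0, 0, 90], [0, 0, 0, 0, 0, 0, 110], [0, 0, 0, 0, 0, 0, 140], [0, 0, 0, 0, 0, 0, 160], [0, 0, 0, 0, 0, 0, 160], [0, 0, 0, 0, 0, 0, 160]], "force": 50}}

```text
clock: 13.65
position: [0.5164, -0.3132, 0.0086]
tool_rot: [-0.987, 1.57, -0.857]
contact_force: [-0.7, -1.1, 5.0]
grip_width: 0.05
```

Run:
```python
from h import *
s,R=st(); w=vision.get_calibration('wrist')
a=vision.grab_frame("wrist");p=s['position'];print([proj(w,[p[0],p[1],z]) for z in(.0057,.032)])
cv2.imwrite("pics/w10.png",cv2.resize(a[190:350,200:450],None,fx=3.2,fy=3.2,interpolation=cv2.INTER_CUBIC))
```

```text
t 13.65 pos [ 0.5164 -0.3132  0.0086] toolx [ 0.0006 -0.0007 -1.    ] tooly ang 97.4297538145068 F [-0.7137 -1.0517  5.0097] w 0.050042749658474696 q [-0.7415  0.525   1.6566 -0.0001  0.9592 -2.4419]
[array([322.7237, 252.262 ]), array([322.8532, 279.8914])]
```

View pics/w10.png

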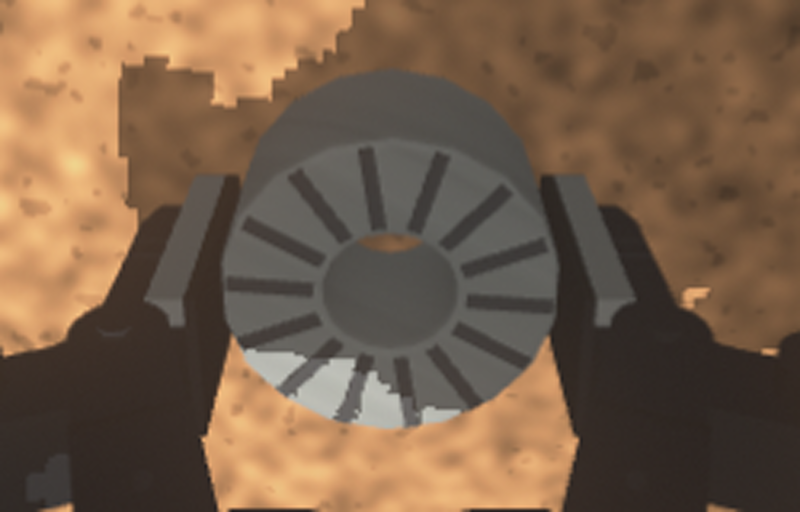

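The burr is gripped squarely and centred: its bore is at (322,280) against an expected (323,280). I'm lifting and carrying it.

Emit:
{"method": "carry_out", "body": {"rows": [[0, 0, 0.015, 0, 0, 0, 160], [0, 0, 0.04, 0, 0, 0, 160], [0, 0, 0.05, 0, 0, 0, 160], [0, 0, 0.05, 0, 0, 0, 160], [0, 0, 0.03, 0, 0, 0, 160]]}}

```text
clock: 14.32
position: [0.5167, -0.3133, 0.1967]
tool_rot: [-0.838, 1.567, -0.708]
contact_force: [0.6, -0.3, -2.4]
grip_width: 0.0503
```

Emit:
{"method": "carry_out", "body": {"rows": [[-0.0058, 0.056, 0, 0, 0, 0, 160], [-0.0058, 0.056, 0, 0, 0, 0, 160], [-0.0058, 0.056, 0, 0, 0, 0, 160], [-0.0058, 0.056, 0, 0, 0, 0, 160], [-0.0058, 0.056, 0, 0, 0, 0, 160], [-0.0058, 0.056, 0, 0, 0, 0, 160], [-0.0058, 0.056, 0, 0, 0, 0, 160], [-0.0058, 0.056, 0, 0, 0, 0, 160], [0, 0, 0, 0, 0, 0, 160], [0, 0, 0, 0, 0, 0, 160]]}}

```text
clock: 15.58
position: [0.4695, 0.135, 0.1932]
tool_rot: [-1.705, 1.57, -1.574]
contact_force: [-0.6, -0.6, -1.6]
grip_width: 0.0503
```

Emit:
{"method": "carry_out", "body": {"rows": [[0, 0, 0, 0, 0, 0, 160], [0, 0, 0, 0, 0, 0, 160]]}}

```text
clock: 15.82
position: [0.4699, 0.1339, 0.1931]
tool_rot: [-2.311, 1.571, -2.183]
contact_force: [-0.7, -0.1, -1.5]
grip_width: 0.0503
```

Run:
```python
from h import *
s,R=st(); w=vision.get_calibration('wrist'); 
a=vision.grab_frame("wrist");cv2.imwrite("pics/w11.png",a)
p=s['position'];print([proj(w,[p[0],p[1],z]) for z in(p[2],p[2]+.0234)])
```

```text
t 15.825 pos [0.4699 0.1339 0.1931] toolx [-0.0001 -0.0001 -1.    ] tooly ang 97.30502909153556 F [-0.716  -0.0655 -1.4722] w 0.050295846108521995 q [ 0.0342  0.025   1.8582 -0.0001  1.2586 -1.664 ]
[array([322.8163, 254.8683]), array([322.9756, 279.8369])]
```

View pics/w11.png

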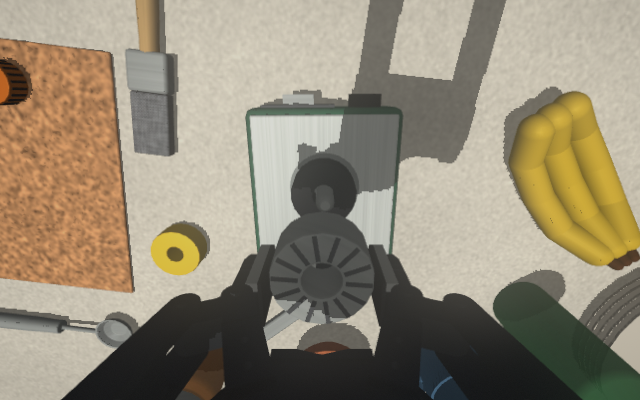

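Emit:
{"method": "carry_out", "body": {"rows": [[0.0003, 0.0018, -0.03, 0, 0, 0, 160], [0, 0, -0.03, 0, 0, 0, 160], [0, 0, -0.011, 0, 0, 0, 160], [0, 0, -0.006, 0, 0, 0, 160], [0, 0, -0.005, 0, 0, 0, 160], [0, 0, 0, 0, 0, 0, 160]]}}

```text
clock: 16.62
position: [0.4703, 0.1369, 0.1115]
tool_rot: [-0.115, 1.57, 0.014]
contact_force: [-0.2, -0.0, -2.1]
grip_width: 0.0498
```

Emit:
{"method": "carry_out", "body": {"rows": [[0, -0.0011, -0.004, 0, 0, 0, 160], [0, 0, -0.004, 0, 0, 0, 160], [0, 0, -0.004, 0, 0, 0, 160], [0, 0, 0, 0, 0, 0, 160]]}}

```text
clock: 17.12
position: [0.4696, 0.1358, 0.0987]
tool_rot: [3.073, 1.57, -3.081]
contact_force: [-0.4, -0.9, -1.7]
grip_width: 0.0502
```

Emit:
{"method": "carry_out", "body": {"rows": [[0, 0, -0.002, 0, 0, 0, 160], [0, 0, -0.002, 0, 0, 0, 160], [0, 0, -0.001, 0, 0, 0, 160], [0, 0, 0, 0, 0, 0, 160]]}}

```text
clock: 17.62
position: [0.4699, 0.1359, 0.094]
tool_rot: [-3.12, 1.571, -2.99]
contact_force: [-0.1, 0.7, -1.2]
grip_width: 0.0501
```

Emit:
{"method": "carry_out", "body": {"rows": [[0, 0, -0.001, 0, 0, 0, 160], [0, 0, -0.001, 0, 0, 0, 160], [0, 0, 0, 0, 0, 0, 160]]}}

```text
clock: 18.0
position: [0.4699, 0.1358, 0.092]
tool_rot: [3.116, 1.571, -3.038]
contact_force: [0.1, 0.0, -1.8]
grip_width: 0.0497
```

Emit:
{"method": "carry_out", "body": {"rows": [[0, 0, -0.001, 0, 0, 0, 160], [0, 0, -0.001, 0, 0, 0, 160], [0, 0, 0, 0, 0, 0, 160]]}}

```text
clock: 18.38
position: [0.4701, 0.1359, 0.0906]
tool_rot: [-1.336, 1.571, -1.206]
contact_force: [-1.7, -1.2, 5.2]
grip_width: 0.05
```

Emit:
{"method": "carry_out", "body": {"rows": [[0, 0, -0.0005, 0, 0, 0, 160], [0, 0, 0, 0, 0, 0, 160], [0, 0, 0.0005, 0, 0, 0, 60], [0, 0, 0, 0, 0, 0, 20], [0, 0, 0, 0, 0, 0, 0], [0, 0, 0, 0, 0, 0, 0], [0, 0, 0.02, 0, 0, 0, 0], [0, 0, 0.04, 0, 0, 0, 0], [0, 0, 0.05, 0, 0, 0, 0], [0, 0, 0, 0, 0, 0, 0]]}}

```text
clock: 19.62
position: [0.4729, 0.136, 0.2045]
tool_rot: [-0.092, 1.562, 0.038]
contact_force: [-0.2, -0.3, -0.1]
grip_width: 0.0856
```

Run:
```python
from h import *
s,R=st(); w=vision.get_calibration('wrist');np.save('w12.npy',w,allow_pickle=True)
a=vision.grab_frame("wrist");b=vision.grab_frame("scene")
cv2.imwrite("pics/w12f.png",a)
cv2.imwrite("pics/w12.png",np.hstack([cv2.resize(a[150:320,240:410],(400,400),interpolation=cv2.INTER_CUBIC),cv2.resize(b[135:215,285:365],(400,400),interpolation=cv2.INTER_CUBIC)]))
```

```text
t 19.625 pos [0.4729 0.136  0.2045] toolx [ 0.0087  0.0003 -1.    ] tooly ang 97.43615174188237 F [-0.2039 -0.2517 -0.0955] w 0.08561226983407112 q [ 0.0383  0.0138  1.8452 -0.      1.2739 -1.6623]
```

View pics/w12.png

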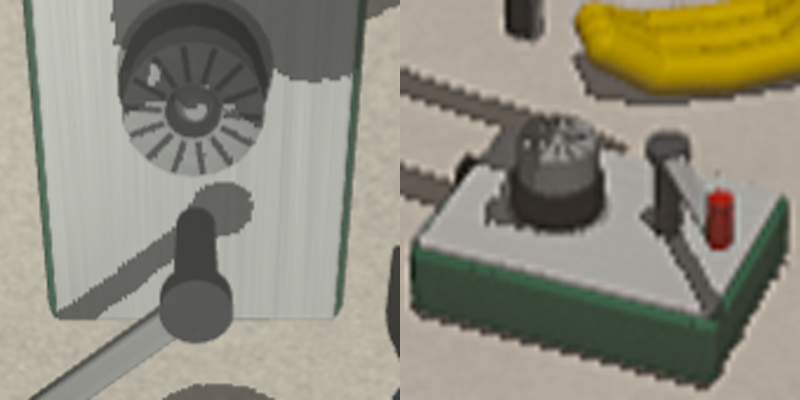

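The burr sits flush on the spacer. Next I'll plan the keeper sweep, pushing the knob with the shut fingers from behind it.

```bash
cat > plan.py <<'E'
from h import *
post=np.array([.470,.1357]); yaw=.1315
P=post+.075*np.array([np.cos(yaw),np.sin(yaw)])
def F(a,d): 
    return P+.095*np.array([np.cos(a),np.sin(a)])-d*np.array([np.sin(a),-np.cos(a)])
E
python3 - <<'E'
from plan import *
t=vision.get_calibration("top"); print("bottle cap",onz(t,(153,170),.23),"P",P)
w=np.load('w12.npy',allow_pickle=True).item()
a=cv2.imread("pics/w12f.png"); hsv=cv2.cvtColor(a,cv2.COLOR_BGR2HSV)
s,R=st()
k=np.array([.6125,.081])-P; print("r",np.linalg.norm(k),"a",np.degrees(np.arctan2(k[1],k[0])))
for deg in [-43.5,-50,-60,-80,-100,-120,-140,-160,-172.5]:
    print(deg,F(np.radians(deg),.032),F(np.radians(deg),.019),"jaw",deg+180)
E
```

```text
bottle cap [0.6167 0.4239 0.23  ] P [0.5444 0.1455]
t 19.725 pos [0.4701 0.1358 0.2003] toolx [ 0.001 -0.    -1.   ] tooly ang 97.4326582230293 F [ 0.3263 -0.3661  0.0474] w 0.08542937287722058 q [ 0.0382  0.0176  1.8502 -0.0001  1.2728 -1.6623]
r 0.09385486319827618 a -43.44000371996978
-43.5 [0.6353 0.1034] [0.6263 0.0939] jaw 136.5
-50 [0.6299 0.0933] [0.62  0.085] jaw 130
-60 [0.6196 0.0793] [0.6083 0.0728] jaw 120
-80 [0.5924 0.0575] [0.5796 0.0553] jaw 100
-100 [0.5594 0.0464] [0.5466 0.0487] jaw 80
-120 [0.5246 0.0473] [0.5133 0.0538] jaw 60
-140 [0.4921 0.06  ] [0.4838 0.0699] jaw 40
-160 [0.466 0.083] [0.4616 0.0952] jaw 20
-172.5 [0.4543 0.1014] [0.4526 0.1143] jaw 7.5
```

Emit:
{"method": "carry_out", "body": {"rows": [[0.033, -0.0065, 0, 0, 0, 7.8, 255], [0.033, -0.0065, 0, 0, 0, 7.8, 255], [0.033, -0.0065, 0, 0, 0, 7.8, 255], [0.033, -0.0065, 0, 0, 0, 7.8, 255], [0.033, -0.0065, 0, 0, 0, 7.8, 255], [0, 0, 0, 0, 0, 0, 255], [0, 0, 0, 0, 0, 0, 255]]}}

```text
clock: 20.6
position: [0.6335, 0.1035, 0.1981]
tool_rot: [2.271, 1.567, 3.079]
contact_force: [-0.3, 0.6, -0.0]
grip_width: 0.0004
```

Run:
```python
from h import *
s,R=st(); w=vision.get_calibration('wrist');np.save('w13.npy',w,allow_pickle=True)
a=vision.grab_frame("wrist");cv2.imwrite("pics/w13.png",a)
```

```text
t 20.6 pos [0.6335 0.1035 0.1981] toolx [-0.0037  0.0002 -1.    ] tooly ang 136.33594127985842 F [-0.3226  0.6498 -0.0127] w 0.00043138654157387415 q [-0.0227  0.3576  1.4563  0.0002  1.3313 -2.4022]
```

View pics/w13.png

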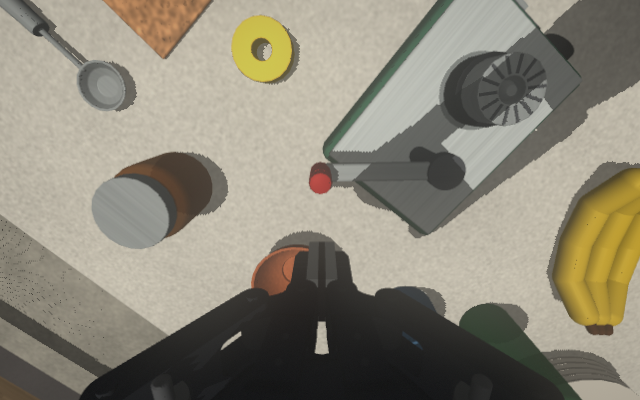

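The shut fingers, with tips near (320,250), stand behind the knob at (320,183), and the bar runs across the image. I'll lower to knob height and start the sweep.

Emit:
{"method": "carry_out", "body": {"rows": [[0.001, 0, -0.03, 0, 0, 0, 255], [0, 0, -0.03, 0, 0, 0, 255], [0, 0, -0.006, 0, 0, 0, 255], [-0.006, -0.006, 0, 0, 0, 0, 255], [-0.004, -0.005, 0, 0, 0, -3, 255], [-0.004, -0.006, 0, 0, 0, -3.5, 255], [0, 0, 0, 0, 0, 0, 255]]}}

```text
clock: 21.52
position: [0.6224, 0.0858, 0.1359]
tool_rot: [-0.802, 1.568, -0.105]
contact_force: [0.3, 0.2, 0.2]
grip_width: -0.0002
```

Run:
```python
from plan import *
s,R=st(); a=vision.grab_frame("wrist");cv2.imwrite("pics/w14.png",a)
p=s['position'][:2]
A=np.radians([-60,-68,-76,-84,-92,-100,-108,-116,-124,-132])
for x in A:
    f=F(x,.019); print(np.degrees(x),f,f-p); p=f
```

```text
t 21.525 pos [0.6224 0.0858 0.1359] toolx [ 0.0025 -0.0003 -1.    ] tooly ang 129.9193860263463 F [0.2541 0.2301 0.2027] w -0.00022605957879008593 q [-0.0515  0.3898  1.5468 -0.0001  1.2025 -2.319 ]
-59.99999999999999 [0.6083 0.0728] [-0.0141 -0.0131]
-68.0 [0.5976 0.0646] [-0.0108 -0.0082]
-76.0 [0.5858 0.058 ] [-0.0118 -0.0066]
-84.0 [0.5732 0.053 ] [-0.0126 -0.0049]
-92.0 [0.56   0.0499] [-0.0132 -0.0031]
-100.0 [0.5466 0.0487] [-0.0135 -0.0013]
-108.0 [0.5331 0.0493] [-0.0135  0.0006]
-116.00000000000001 [0.5198 0.0518] [-0.0133  0.0025]
-124.0 [0.507  0.0562] [-0.0128  0.0043]
-132.0 [0.4949 0.0622] [-0.0121  0.0061]
```

View pics/w14.png

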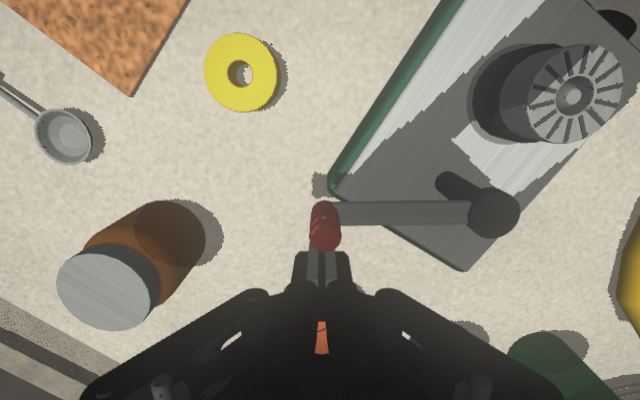

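The fingers are now right behind the knob at (324,235). I'm sweeping along the arc.

Emit:
{"method": "carry_out", "body": {"rows": [[-0.007, -0.0066, -0.002, 0, 0, -5, 255], [-0.007, -0.0065, 0, 0, 0, -5, 255], [-0.0108, -0.0082, 0, 0, 0, -8, 255], [-0.0118, -0.0066, 0, 0, 0, -8, 255], [-0.0126, -0.0049, 0, 0, 0, -8, 255], [0, 0, 0, 0, 0, 0, 255]]}}

```text
clock: 22.32
position: [0.5727, 0.0534, 0.1328]
tool_rot: [-0.287, 1.57, -0.182]
contact_force: [0.3, -0.4, 0.5]
grip_width: 0.0001
```

Run:
```python
from plan import *
s,R=st(); a=vision.grab_frame("wrist");cv2.imwrite("pics/w15.png",a)
p=s['position'][:2]
for x in np.radians([-92,-100,-108,-116,-124,-132,-140,-148,-154]):
    f=F(x,.019); print(np.degrees(x),f,f-p); p=f
```

```text
t 22.325 pos [0.5727 0.0534 0.1328] toolx [ 0.0009 -0.0002 -1.    ] tooly ang 96.0321896726143 F [ 0.297  -0.41    0.5451] w 0.00012307322923072155 q [-0.1132  0.2868  1.6904 -0.0001  1.1634 -1.7893]
-92.0 [0.56   0.0499] [-0.0127 -0.0035]
-100.0 [0.5466 0.0487] [-0.0135 -0.0013]
-108.0 [0.5331 0.0493] [-0.0135  0.0006]
-116.00000000000001 [0.5198 0.0518] [-0.0133  0.0025]
-124.0 [0.507  0.0562] [-0.0128  0.0043]
-132.0 [0.4949 0.0622] [-0.0121  0.0061]
-140.0 [0.4838 0.0699] [-0.0111  0.0077]
-148.0 [0.4739 0.0791] [-0.0099  0.0092]
-154.0 [0.4673 0.0868] [-0.0066  0.0077]
```

View pics/w15.png

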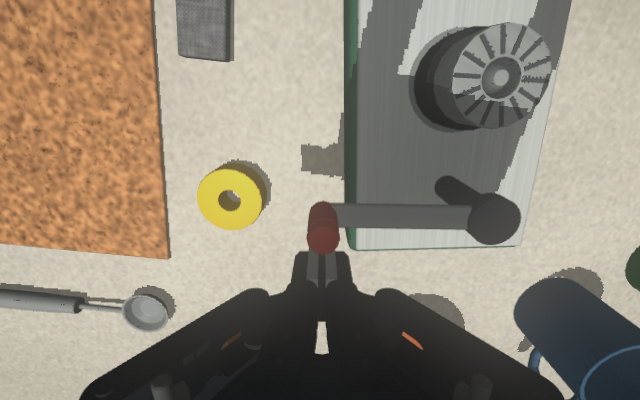

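The knob, at (323,230), is staying centred ahead of the fingers. I'll carry on.

Emit:
{"method": "carry_out", "body": {"rows": [[-0.0127, -0.0035, 0, 0, 0, -8, 255], [-0.0135, -0.0013, 0, 0, 0, -8, 255], [-0.0135, 0.0006, 0, 0, 0, -8, 255], [-0.0133, 0.0025, 0, 0, 0, -8, 255], [-0.0128, 0.0043, 0, 0, 0, -8, 255], [-0.0121, 0.0061, 0, 0, 0, -8, 255], [-0.0111, 0.0077, 0, 0, 0, -8, 255], [0, 0, 0, 0, 0, 0, 255]]}}

```text
clock: 23.38
position: [0.484, 0.0705, 0.1325]
tool_rot: [0.885, 1.57, 0.015]
contact_force: [0.5, -0.8, 0.6]
grip_width: 0.0
```

Run:
```python
from plan import *
s,R=st(); a=vision.grab_frame("wrist");cv2.imwrite("pics/w16.png",a)
p=s['position'][:2]
for x in np.radians([-146,-152,-157,-162,-166,-169,-172.5,-174]):
    f=F(x,.019); print(np.degrees(x),f,f-p); p=f
```

```text
t 23.375 pos [0.484  0.0705 0.1325] toolx [ 0.0006  0.     -1.    ] tooly ang 40.199237070139176 F [ 0.4636 -0.7834  0.6195] w 4.769668816203009e-05 q [-0.0987  0.1058  1.9079  0.0001  1.1272 -0.8004]
-146.0 [0.4762 0.0767] [-0.0078  0.0062]
-152.0 [0.4694 0.0842] [-0.0068  0.0075]
-157.0 [0.4643 0.0909] [-0.0051  0.0068]
-162.0 [0.4599 0.0981] [-0.0045  0.0072]
-166.0 [0.4568 0.1041] [-0.0031  0.006 ]
-169.0 [0.4547 0.1088] [-0.002   0.0046]
-172.5 [0.4526 0.1143] [-0.0021  0.0055]
-174.0 [0.4519 0.1167] [-0.0008  0.0024]
```

View pics/w16.png

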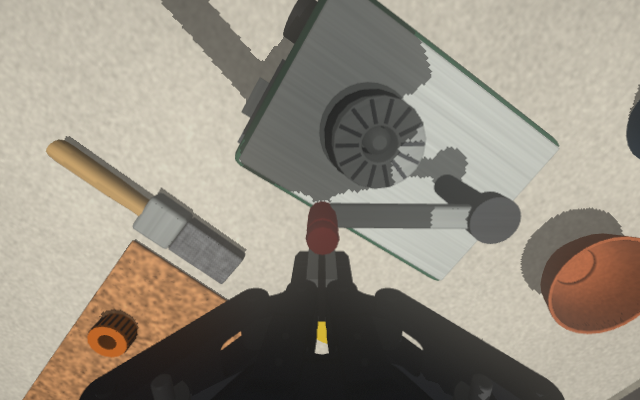

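Emit:
{"method": "carry_out", "body": {"rows": [[-0.0078, 0.0062, 0, 0, 0, -6, 255], [-0.0068, 0.0075, 0, 0, 0, -6, 255], [-0.0051, 0.0068, 0, 0, 0, -5, 255], [-0.0045, 0.0072, 0, 0, 0, -5, 255], [-0.0031, 0.006, 0, 0, 0, -4, 255], [0, 0, 0, 0, 0, 0, 255]]}}

```text
clock: 24.18
position: [0.4571, 0.1037, 0.1323]
tool_rot: [1.317, 1.57, -0.006]
contact_force: [0.2, -0.0, 0.9]
grip_width: -0.0002
```

Emit:
{"method": "carry_out", "body": {"rows": [[-0.001, 0.002, 0, 0, 0, -1.5, 255], [-0.001, 0.002, 0, 0, 0, -1.5, 255], [0, 0, 0, 0, 0, 0, 255]]}}

```text
clock: 24.55
position: [0.4545, 0.1077, 0.1321]
tool_rot: [2.539, 1.571, 1.159]
contact_force: [-0.8, 0.1, -0.3]
grip_width: 0.0002
```

Emit:
{"method": "carry_out", "body": {"rows": [[-0.0005, 0.0015, 0, 0, 0, -1, 255], [-0.0005, 0.0015, 0, 0, 0, -1, 255], [0, 0, 0, 0, 0, 0, 255]]}}

```text
clock: 24.92
position: [0.4534, 0.1108, 0.132]
tool_rot: [-2.354, 1.571, 2.515]
contact_force: [-0.7, 0.4, -0.4]
grip_width: -0.0
```

Emit:
{"method": "carry_out", "body": {"rows": [[-0.0005, 0.0015, 0, 0, 0, -1, 255], [-0.0005, 0.0015, 0, 0, 0, -1, 255], [0, 0, 0, 0, 0, 0, 255]]}}

```text
clock: 25.3
position: [0.4524, 0.1138, 0.1321]
tool_rot: [2.978, 1.571, 1.528]
contact_force: [0.1, 0.6, -0.1]
grip_width: -0.0002
```

Run:
```python
from plan import *
s,R=st(); a=vision.grab_frame("wrist");cv2.imwrite("pics/w17.png",a)
```

```text
t 25.3 pos [0.4524 0.1138 0.1321] toolx [ 0.      0.0002 -1.    ] tooly ang 6.920920484585072 F [ 0.1061  0.5814 -0.1373] w -0.00020934835101386962 q [-0.0089  0.0564  1.9624  0.0002  1.1228 -0.1298]
```

View pics/w17.png

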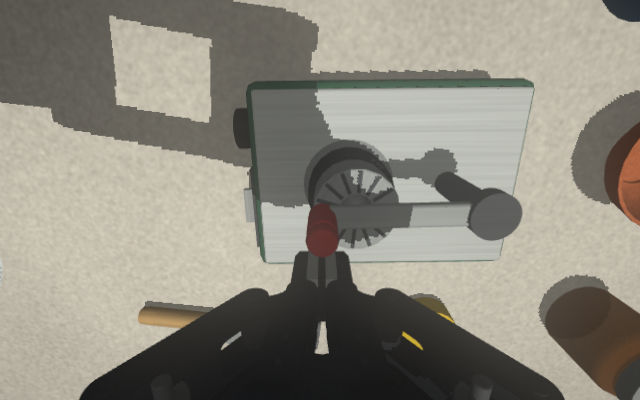

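The bar is over the shaft but hasn't met its stop yet, since there's no force. I'll creep further in.

Emit:
{"method": "carry_out", "body": {"rows": [[-0.0002, 0.001, 0, 0, 0, -0.4, 255], [-0.0002, 0.001, 0, 0, 0, 0, 255], [0, 0, 0, 0, 0, 0, 255]]}}

```text
clock: 25.72
position: [0.4522, 0.1152, 0.1322]
tool_rot: [0.151, 1.57, -1.305]
contact_force: [-0.1, -3.5, -0.1]
grip_width: 0.0
```

Emit:
{"method": "carry_out", "body": {"rows": [[-0.0002, 0.001, 0, 0, 0, 0, 255], [-0.0002, 0.001, 0, 0, 0, 0, 255], [0, 0, 0, 0, 0, 0, 255]]}}

```text
clock: 26.1
position: [0.4522, 0.1155, 0.1322]
tool_rot: [0.026, 1.567, -1.431]
contact_force: [0.4, -12.3, -0.8]
grip_width: 0.0002
```

The stop is met: 12 N and the fingers have stalled. I'll back off and check.

Emit:
{"method": "carry_out", "body": {"rows": [[0.0005, -0.005, 0, 0, 0, 0, 255], [0.002, -0.02, 0, 0, 0, 0, 255], [0, -0.03, 0.02, 0, 0, 0, 255], [0, -0.02, 0.05, 0, 0, 0, 255], [0, 0, 0.05, 0, 0, 0, 255], [0, 0, 0, 0, 0, 0, 255], [0, 0, 0, 0, 0, 0, 255]]}}

```text
clock: 26.98
position: [0.4539, 0.043, 0.2516]
tool_rot: [-2.973, 1.57, 1.853]
contact_force: [0.7, -0.2, -1.0]
grip_width: 0.0
```

Run:
```python
from plan import *
s,R=st(); w=vision.get_calibration('wrist');np.save('w18.npy',w,allow_pickle=True)
a=vision.grab_frame("wrist");b=vision.grab_frame("scene");cv2.imwrite("pics/w18.png",a)
cv2.imwrite("pics/s18.png",b);cv2.imwrite("pics/s18c.png",cv2.resize(b[135:215,280:370],None,fx=7,fy=7,interpolation=cv2.INTER_CUBIC))
```

```text
t 26.975 pos [0.4539 0.043  0.2516] toolx [-0.0002  0.0007 -1.    ] tooly ang 6.540273858184922 F [ 0.7023 -0.2367 -1.0457] w 1.5317717733946488e-06 q [-0.1674 -0.1136  1.8685  0.0007  1.387  -0.2816]
```

View pics/w18.png

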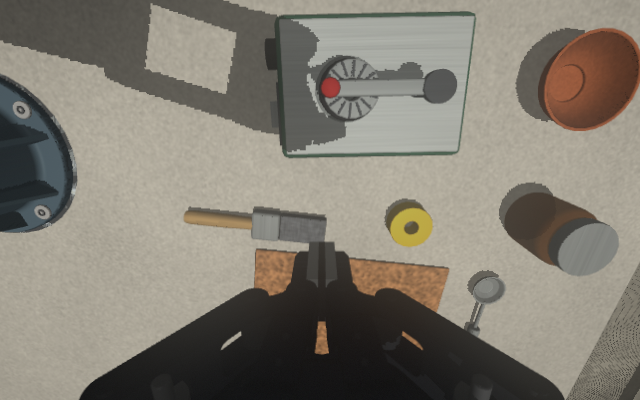

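View pics/s18c.png

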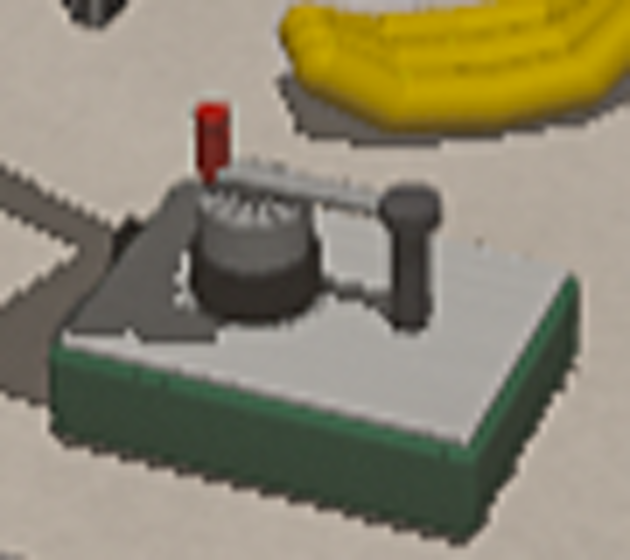

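View pics/s18.png

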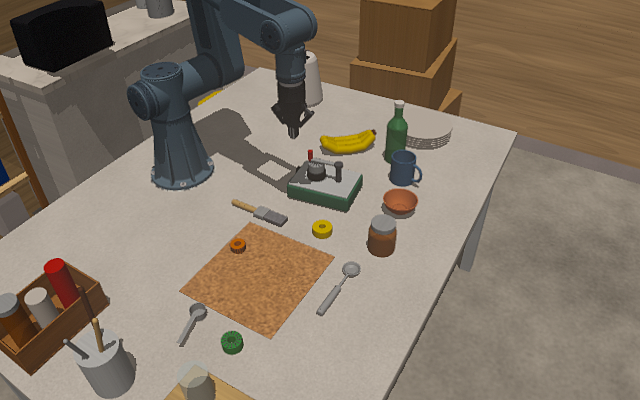

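Everything is in place: the stack is seated, the bar lies over the shaft, and the other things look unmoved. I'll check the final keeper angle and hand in.

Run:
```python
from plan import *
w=np.load('w18.npy',allow_pickle=True).item()
k=onz(w,(330,87),.154)[:2]; c=onz(w,(440,86),.128)[:2]; d=k-c
print(k,c,np.linalg.norm(d),"keeper",(np.arctan2(d[1],d[0])+np.pi-yaw+np.pi)%(2*np.pi)-np.pi)
print(r.close_job())
```

```text
[0.4509 0.1332] [0.5449 0.1457] 0.09478734707959593 keeper 0.001126499586866725
the job is handed in; nothing more can be done
None
```

The grinder is back together and the job is handed in, at about 27 s of the 70 s allowed.

- **Spacer:** threaded first and lowered until it met the deck (18 N vertical contact at the expected home height), then released.
- **Burr ring:** threaded onto the spacer, with contact exactly at the expected home height, then released. The pictures afterwards show the stack seated flush.
- **Retaining arm:** swung in by pushing the red knob until it met its stop (the fingers stalled at 12 N). After backing off, I measured the knob 94.8 mm from the pivot (95 mm expected) and a keeper angle of about 0.001 rad.
- **Everything else:** the orange napkin ring, the yellow and green look-alikes and the other objects look unmoved in the last pictures. The robot was clear of everything at the end.

The overhead and scene cameras disagreed with the wrist camera by up to about 13 mm on the ring positions. I used the wrist readings, and both rings went on without sideways force. No check failed.

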